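# Hang the scoop on its spice jar and present the jar

### The job

Hang the steel scoop by its eye on the slanted peg of the red-lidded spice jar and let go of it, so that it dangles there. Then take that jar's red lid knob and gently turn the carousel until the red-lidded jar stands at the front, lined up with the orange pointer on the base, and hold the carousel still there: finish while still gripping the knob, with the scoop still hanging. Do not disturb the kettle, bowl, sieve or griddle scraper.

Things in the scene. Friction and masses are not known exactly. Their poses are not given: they have to be found in the camera images.
- scoop: Loose steel spice scoop, 50 to 100 g, lying level on the board on its cup's flat bottom. Origin: centre of the cup's underside; z up, x from cup along the handle to the eye. Cup 40 mm across, 30 mm high. Handle: flat bar 10 mm wide (y), 5 mm thick, x = 20 to 69 mm, its middle at z = 26 mm, free underneath; grasp it across at x = 40 mm. Balance point within 15 mm of x = 0.
- scoop_eye (a point): Centre of the scoop's eye, at x = 85, y = 0, z = 26 mm in the scoop's frame: a wire ring lying in the scoop's x-y plane, hole 26 mm, outside 38 mm, wire 6 mm thick.
- board: Wooden cutting board, 240 (x) x 340 (y) x 20 mm thick, clamped at the right edge of the bench and fixed; origin at the centre of its underside, on the bench. The clamp's jaw stands 12 mm above the board at its right (-y) end. The scoop starts on it.
- carousel_base: Fixed round dark wooden foot of the spice carousel, radius 100 mm, 20 mm high. Origin on the turning axis at bench height, z up. An orange pointer bar, 20 mm wide, 12 mm high, sticks out at the front along the base's -x axis to 170 mm from the axis, visible beyond the disc.
- carousel (a joint): Carousel angle, rad, positive counter-clockwise from above; 0 when the red-lidded jar is exactly over the pointer. Starts at 1.15 to 1.95: turn it clockwise. Light friction (0.1 N m), no spring; stays where left. A disc (radius 125 mm, top 35 mm above the bench) carries four fixed white jars (64 mm across, lids red, white, blue, green), 90 degrees apart, each with knob and outward peg.
- red_lid (a point): Centre of the top face of the red lid (66 mm across), 85 mm from the carousel's axis, 180 mm above the bench. The red knob stands on it.
- red_knob_top (a point): Centre of the top of the red upright round knob that stands on the red lid, rigidly fixed: 22 mm diameter, 34 mm high, from 180 to 214 mm above the bench. The neighbouring knobs are 120 mm away. This is the knob to grip at the end.
- red_peg_tip (a point): Centre of the free end of the red jar's steel peg, 159 mm from the carousel's axis and 207 mm above the bench. The peg is a round straight bar of 8 mm diameter with a round end; it leaves the jar's face pointing away from the carousel's axis and upwards at 45 degrees, about 60 mm long.
- red_peg_mid (a point): Midpoint of the red jar's peg: 31 mm below the tip along the peg, 137 mm from the axis, 185 mm above the bench. An eye put 20 mm or more down over the tip, scoop level and its cup pointing outwards, then let go, slides down the peg; the scoop swings down and hangs outside the jar, cup against it.
- kettle: Aluminium kettle, 160 mm across, 210 mm high with its handle, spout out to 130 mm; origin at the centre of its underside. Leave alone.
- bowl: Red ceramic bowl, 140 mm across, 60 mm high; origin at the centre of its underside. Leave alone.
- sieve: Yellow plastic sieve, 130 mm across, 35 mm high, with a handle along its +x to 162 mm; origin at the centre of its underside. Leave alone.
- scraper: Steel griddle scraper with a wooden handle, 215 mm long along its x, 100 mm wide blade, 18 mm high; origin below the joint of blade and handle. Leave alone.
Not all that is in view belongs to the job. Of the things like the scoop, leave any that is pink; of the rest the smaller one is meant.

How it is judged:
By the outcome, as a careful person would: the job done as asked, in the order asked, and still so for the second after the job is handed in, while the arm keeps its last pose, push and grip.
It also fails if it takes over 56 s, if anything falls off the work surface, if the arm or the gripper's body presses on something with over 40 N, if the wrist force passes 120 N, or if a joint passes its speed limit or range.

### The arm

A 6-joint arm with a two-finger parallel gripper is mounted at the origin on the work surface. World frame = base frame: x ahead of the robot, y to its left, z up, the work surface at z = 0. Lengths are in m, angles in rad, forces in N, time in s.
With the tool pointing down it reaches from about 0.375 to 0.975 m from the base axis. Payload 3.8 kg.
Tool frame: the origin (TCP) lies at the very end of the fingers, on their centre line; the grasp point (between the pads) lies 19 mm behind it; z points along the fingers, y is the line along which they close (so a half turn about z gives the same grasp; the last joint's range is limited). The gripper opens to 85 mm and grips with 20 to 120 N. Pads are 22 mm wide; open, the fingers measure 114 mm over their backs; the gripper's body (76 mm by 85 mm) begins 54 mm behind the grasp point. The pads swing forward as they close: fully open they stand 13 mm farther back than shut.
Start: joints at [1.119, 0.264, 1.604, -0, 1.274, -0.037], TCP at [0.272, 0.618, 0.231] pointing down, gripper open.
Joint ranges: [-2.63, 2.63], [-0.94, 2.18], [0.31, 2.57], [-1.31, 4.45], [0, 2.66], [-2.55, 2.55]. Speed limits (rad/s): [2.57, 2.57, 3.14, 3.14, 3.14, 3.14].

### API

Orientations are given as a rotation vector (axis times angle).
In Python, from workcell import monitor, viewer, workorder gives the robot as it stands.
- The arm moves only by the tool jog_arm, never from a script. Its argument "commands" is a list of rows, each an object with "travel": the shift along the tool's x, y, z in mm, a list of three; "rot": the turn, a rotation vector about the tool's x, y, z in degrees, a list of three; "claw": the closure in counts, from 0 (fully open) to 255 (shut). A call has exactly 5 rows; each row shifts and turns the commanded pose from where the row before left it, along the tool's axes as they then stand; what a row does not reach is not made up. A row lasts 1/10 s, in which the tool goes at most 50 mm and 8.59 degrees, less where a joint would pass 70% of its speed; a pose out of reach is approached as far as the arm can. A call is refused whole if a number of a shift passes 50 or a number of a turn 8.59, either way. A call with a gripper value outside its range is refused whole. The fingers move at their own pace and stop on an object; "force" is the grip in N (left out, the last holds). Time passes only in rows, so rows that do not move let the fingers close, or fill a call up. It gives the time, the measured TCP pose, the force, the opening and the grip force at its end, in the units of the state.
- monitor.read_state(): the state, without advancing time (a new reading comes with each control period).
- viewer.read_camera(name): name is "scene" or "top" or "wrist"; returns a dict with "color" (400x640x3 uint8, blue, green, red), "camera_matrix" (3x3 intrinsics, pixels), "k1" (the pictures are not rectified: a ray, as slopes to the right and down, at radius r is drawn at 1 + k1 r^2 times it, then the intrinsics apply), "R" (3x3) and "t" (3): a world point X has camera coordinates R X + t. Camera axes: x right, y down, z forward; pixel columns grow to the right and rows downward; lengths in m; the calibration is good to about 2 mm. A picture is of the moment at which its call begins. There is no depth.
- workorder.finish_job(): hands the job in; it is judged then, once.
The state is a dict: "time": time; "q": joint angles; "joint_vel": joint speeds; "joint_torque": joint torques, N m; "tool_pos": TCP position; "tcp_rot": TCP orientation; "wrist_force": force on the tool from outside, world axes, zero at the start; "torque": the same for the moment, N m; "width": opening from 0.0 (shut) to 1.0 (fully open); "grip_force": force on a finger pad.
Only numpy, scipy, OpenCV 4.12 (cv2) and the standard library are available. Lean on these libraries where they do the work, as an engineer would, in place of code of your own. Each camera call takes 0.05 s, during which the arm holds its last target. There are 200 camera calls.

## Working session

There is one attempt and no reset: what is moved stays moved. The work goes in short steps, Python scripts to look and compute and a tool call to move; the robot and the scene stay as the last step left them, time stands still between calls to the robot, and variables do not carry over. Pictures are saved under pics/ and viewed, at most 10 in all, crops included, and the job is handed in when it is done.

Besides the shell and the picture viewer there is one more tool, called after "Emit:" in YAML: its name, and indented under it one key for each argument. jog_arm: Moves the arm, as the interface text tells. Its arguments: {"type":"object","properties":{"commands":{"type":"array","items":{"type":"object","properties":{"travel":{"type":"array","items":{"type":"number"}},"rot":{"type":"array","items":{"type":"number"}},"claw":{"type":"number"}}}},"force":{"type":"number"}},"required":["commands"]}

```bash
ls; mkdir -p pics; cat > h.py <<'E'
import numpy as np, cv2
from workcell import monitor, viewer, workorder
def snap(n,f):
    c=viewer.read_camera(n); cv2.imwrite('pics/%s.png'%f,c['color'])
    np.savez('pics/%s.npz'%f,**{k:np.array(v) for k,v in c.items()}); return c
def load(f): return dict(np.load('pics/%s.npz'%f))
def dist(c): return np.array([float(c['k1']),0,0,0,0])
def proj(c,X):
    r,_=cv2.Rodrigues(np.array(c['R'])); p,_=cv2.projectPoints(np.atleast_2d(np.array(X,float)).reshape(-1,1,3),r,np.array(c['t']),np.array(c['camera_matrix']),dist(c)); return p[:,0]
def ray(c,uv):
    p=cv2.undistortPoints(np.array(uv,float).reshape(-1,1,2),np.array(c['camera_matrix']),dist(c))[:,0]
    R=np.array(c['R']);d=np.c_[p,np.ones(len(p))]@R; o=-R.T@np.array(c['t']); return o,d
def atz(c,uv,z):
    o,d=ray(c,uv); return o+d*((np.atleast_1d(z)-o[2])/d[:,2])[:,None]
E
python3 - <<'E'
from h import *
for n in ['top','scene','wrist']: c=snap(n,n+'0'); print(n,np.round(c['camera_matrix'],1).tolist(),c['k1'],np.round(-c['R'].T@c['t'],3))
print(monitor.read_state())
E
```

```text
pics
top [[489.4, 0.0, 314.4], [0.0, 489.4, 200.2], [0.0, 0.0, 1.0]] 0.02949140868607183 [0.199 0.068 1.737]
scene [[512.4, 0.0, 314.0], [0.0, 512.4, 196.2], [0.0, 0.0, 1.0]] -0.12484308496545306 [1.346 0.527 1.248]
wrist [[318.1, 0.0, 317.6], [0.0, 318.1, 200.5], [0.0, 0.0, 1.0]] -0.06093912639340674 [0.212 0.644 0.373]
{'time': 0.15, 'q': array([ 1.11908770e+00,  2.64590048e-01,  1.60507978e+00, -4.43826278e-06,
        1.27372263e+00, -3.69203923e-02]), 'joint_vel': array([-1.34101336e-03, -2.70231599e-03, -3.65781632e-03,  9.16088564e-05,
       -1.12511958e-03, -8.58419715e-04]), 'joint_torque': array([ 8.59678603e-04, -5.15904880e+01, -3.67959738e+01,  7.10847871e-05,
        8.02368595e-03,  3.69468705e-05]), 'tool_pos': array([0.27178311, 0.61722881, 0.23023082]), 'tcp_rot': array([-6.46796064e-01, -3.07384813e+00,  2.74440757e-03]), 'wrist_force': array([-0.15083339, -0.04528389, -0.4347633 ]), 'torque': array([-0.02090039,  0.0090472 ,  0.05165553]), 'grip_force': 0.0, 'width': 1.0026880076574014}
```

View pics/top0.png

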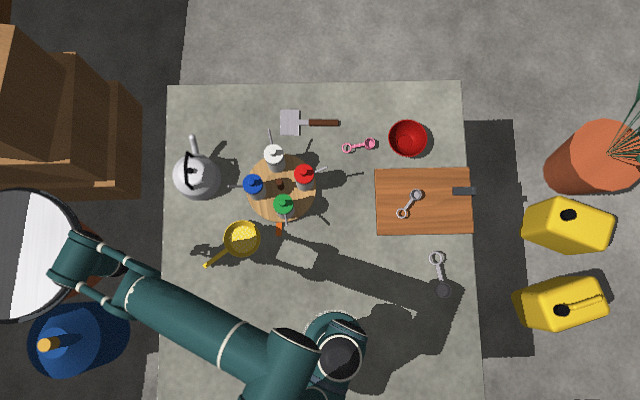

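View pics/scene0.png

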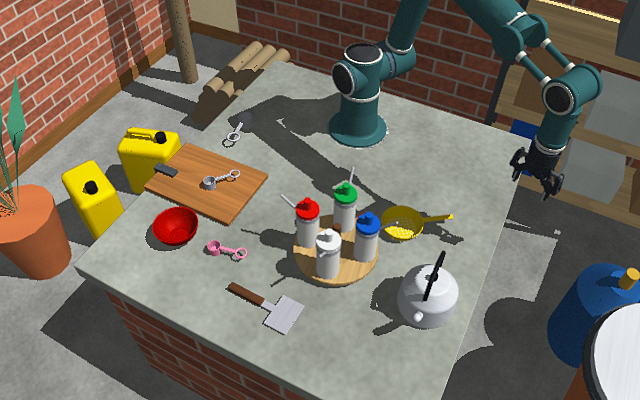

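```bash
python3 - <<'E'
import cv2,numpy as np
t=cv2.imread('pics/top0.png'); s=cv2.imread('pics/scene0.png')
a=cv2.resize(t[180:230,385:435],(400,400),interpolation=3)
b=cv2.resize(t[140:240,230:330],(400,400),interpolation=3)
cv2.imwrite('pics/c1.png',np.hstack([a,b]))
a=cv2.resize(s[160:200,195:245],(400,320),interpolation=3)
b=cv2.resize(s[160:290,270:395],(385,400),interpolation=3)
a=np.vstack([a,np.zeros((80,400,3),np.uint8)])
cv2.imwrite('pics/c2.png',np.hstack([a,b]))
E
```

```text
(no output)
```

View pics/c1.png

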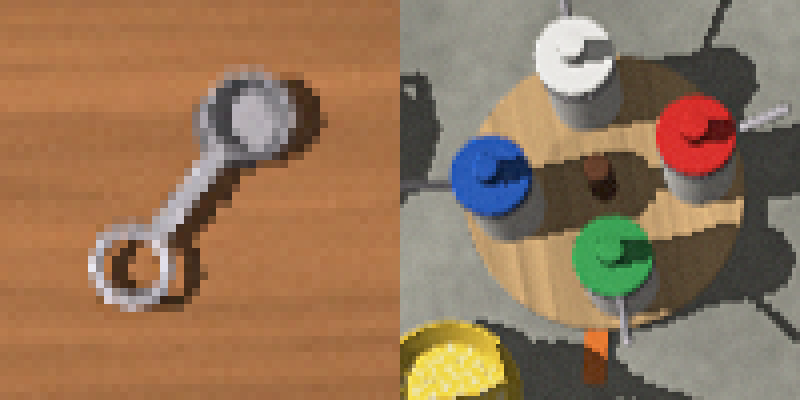

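View pics/c2.png

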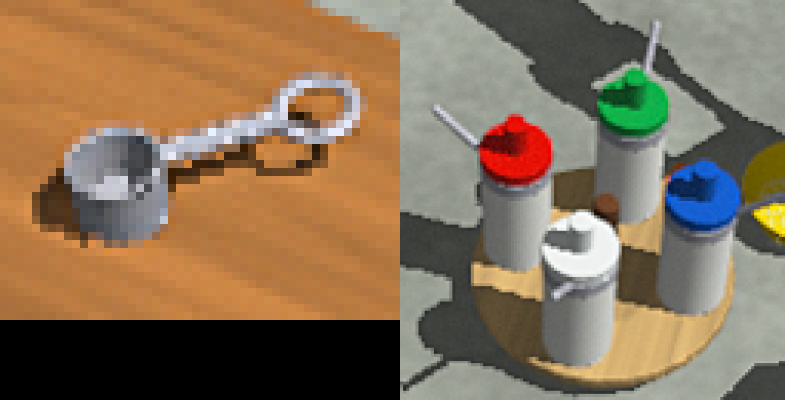

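```bash
python3 - <<'E'
from h import *
t=load('top0'); s=load('scene0')
cup=atz(t,[(415.75,194.0)],.05)[0]; eye=atz(t,[(401,212.6)],.046)[0]
print('top cup',cup,'eye',eye,np.linalg.norm(cup-eye),np.degrees(np.arctan2(*(eye-cup)[1::-1])))
print('scene',atz(s,[(209.1,180.1)],.05),atz(s,[(234.25,172.9)],.046))
L=atz(t,[(303.5,173),(273,153.5),(252.25,183.5),(282.5,203.5)],.18)
print('lids',L,'C',L.mean(0))
tip=atz(t,[(326.25,166.25)],.207)
C=L.mean(0)
print('tip',tip,np.linalg.norm((tip-C)[0,:2]))
print('rad',np.linalg.norm(L-C,axis=1)); a=np.arctan2((L-C)[:,1],(L-C)[:,0]); print(np.degrees(a),np.degrees(np.arctan2((tip-C)[0,1],(tip-C)[0,0])))
print('scene red',atz(s,[(307.2,208.2)],.18),'tip',atz(s,[(281.2,194.3)],.207))
# pointer end: top crop (595,383)->
print('ptr',atz(t,[((595-400)/4-.5+230,383/4-.5+140),((596-400)/4-.5+230,335/4-.5+140)],.012))
# pointer top z? base bar
for n in ['board']:
    print(atz(t,[(375.5,169.5),(470.5,167.5),(473,233.5),(376.5,235)],.02))
print('others: kettle, bowl, sieve', atz(t,[(195,178),(408,138),(241,237),(283,110)],[.1,.03,.03,.01]))
E
```

```text
top cup [ 0.50613986 -0.29877312  0.05      ] eye [ 0.44191524 -0.24458692  0.046     ] 0.08412458580229945 139.84572593865124
scene [[ 0.50755161 -0.2933751   0.05      ]] [[ 0.43993466 -0.24141214  0.046     ]]
lids [[0.55918817 0.0913114  0.18      ]
 [0.62664092 0.19024808 0.18      ]
 [0.52747106 0.2581156  0.18      ]
 [0.45975465 0.16063986 0.18      ]] C [0.5432637  0.17507874 0.18      ]
tip [[0.57372185 0.01751529 0.207     ]] 0.16048033725461255
rad [0.08526755 0.08474591 0.08452531 0.08474811]
[ -79.2363055    10.31139904  100.76837964 -170.19043349] -79.0592555540881
scene red [[0.56041962 0.09483533 0.18      ]] tip [[0.56958677 0.01993325 0.207     ]]
ptr [[0.37456703 0.18662295 0.012     ]
 [0.41720078 0.18542519 0.012     ]]
[[ 0.60406204 -0.16560166  0.02      ]
 [ 0.60453247 -0.50692528  0.02      ]
 [ 0.36668378 -0.49790396  0.02      ]
 [ 0.36781044 -0.15929467  0.02      ]]
others: kettle, bowl, sieve [[ 0.56725548  0.46285724  0.1       ]
 [ 0.71612026 -0.28642593  0.03      ]
 [ 0.36925327  0.31528967  0.03      ]
 [ 0.838395    0.16559996  0.01      ]]
```

```bash
cat > plan.py <<'E'
import numpy as np
from scipy.spatial.transform import Rotation as Ro
from h import monitor
# tool-down planner: waypoints (x,y,z,yaw_deg of tool x,rows); prints rounded rows
def plan(wps,start=None):
    s=monitor.read_state(); R=Ro.from_rotvec(s['tcp_rot']); p=np.array(s['tool_pos'])*1e3
    if start is not None: p=np.array(start[:3])*1e3; y0=np.radians(start[3]); R=Ro.from_matrix(np.c_[[np.cos(y0),np.sin(y0),0],[np.sin(y0),-np.cos(y0),0],[0,0,-1]])
    k=0
    for x,y,z,yaw,n in wps:
        for i in range(n,0,-1):
            d=R.inv().apply((np.array([x,y,z])*1e3-p)/i); d=np.round(d,1)
            a=np.radians(yaw); T=Ro.from_matrix(np.c_[[np.cos(a),np.sin(a),0],[np.sin(a),-np.cos(a),0],[0,0,-1]])
            r=np.round(np.degrees((R.inv()*T).as_rotvec())/i,1)
            print(k//5,d.tolist(),r.tolist(),'  !' if abs(d).max()>50 or np.linalg.norm(d)>50 or abs(r).max()>8.5 else ''); k+=1
            p=p+R.apply(d); R=R*Ro.from_rotvec(np.radians(r))
E
python3 - <<'E'
from plan import *
plan([(.36,.50,.33,156,4),(.50,.2,.33,152,8),(.50,-.1,.33,145,8),(.476,-.271,.20,140,5)])
E
```

```text
0 [-32.0, -18.0, -24.9] [-0.0, -0.0, 0.1] 
0 [-32.0, -17.9, -24.9] [-0.0, -0.0, 0.0] 
0 [-32.0, -17.9, -24.9] [-0.1, -0.0, 0.1] 
0 [-32.1, -17.8, -25.0] [-0.0, -0.0, 0.0] 
0 [-31.2, -27.2, 0.0] [-0.0, -0.0, 0.5] 
1 [-31.5, -26.9, 0.0] [-0.0, -0.0, 0.5] 
1 [-31.7, -26.6, 0.0] [-0.0, -0.0, 0.5] 
1 [-31.9, -26.3, 0.0] [-0.0, -0.0, 0.5] 
1 [-32.2, -26.1, 0.0] [-0.0, -0.0, 0.5] 
1 [-32.4, -25.8, 0.0] [-0.0, -0.0, 0.5] 
2 [-32.6, -25.5, 0.0] [-0.0, -0.0, 0.5] 
2 [-32.8, -25.2, 0.0] [-0.0, -0.0, 0.5] 
2 [-17.6, -33.1, 0.0] [-0.0, -0.0, 0.9] 
2 [-18.1, -32.8, 0.0] [-0.0, -0.0, 0.9] 
2 [-18.6, -32.6, 0.0] [-0.0, -0.0, 0.9] 
3 [-19.1, -32.2, 0.0] [-0.0, -0.0, 0.9] 
3 [-19.6, -32.0, 0.0] [-0.0, -0.0, 0.9] 
3 [-20.1, -31.6, 0.0] [-0.0, -0.0, 0.8] 
3 [-20.6, -31.4, 0.0] [-0.0, -0.0, 0.9] 
3 [-21.1, -31.0, 0.0] [-0.0, -0.0, 0.8] 
4 [-15.7, -30.8, 26.0] [-0.0, -0.0, 1.0] 
4 [-16.2, -30.5, 26.0] [-0.0, -0.0, 1.0] 
4 [-16.7, -30.2, 26.0] [-0.0, -0.0, 1.0] 
4 [-17.2, -29.9, 26.0] [-0.0, -0.0, 1.0] 
4 [-17.8, -29.6, 26.0] [-0.0, -0.0, 1.0]
```

Emit:
jog_arm:
  commands:
    - {"travel": [-30, -18, -25], "rot": [0, 0, 0], "claw": 0}
    - {"travel": [-32, -18, -25], "rot": [0, 0, 0], "claw": 0}
    - {"travel": [-32, -18, -25], "rot": [0, 0, 0], "claw": 0}
    - {"travel": [-32, -18, -25], "rot": [0, 0, 0], "claw": 0}
    - {"travel": [-32, -27, 0], "rot": [0, 0, 0], "claw": 0}

```text
time: 0.65
tool_pos: [0.3789, 0.4642, 0.3358]
tcp_rot: [0.645, 3.071, 0.01]
wrist_force: [1.7, 0.2, -0.2]
width: 0.998
grip_force: 0.0
```

Emit:
jog_arm:
  commands:
    - {"travel": [-32, -27, 0], "rot": [0, 0, 0], "claw": 0}
    - {"travel": [-32, -27, 0], "rot": [0, 0, 0], "claw": 0}
    - {"travel": [-32, -27, 0], "rot": [0, 0, 0], "claw": 0}
    - {"travel": [-32, -27, 0], "rot": [0, 0, 0], "claw": 0}
    - {"travel": [-32, -27, 0], "rot": [0, 0, 0], "claw": 0}

```text
time: 1.15
tool_pos: [0.469, 0.2738, 0.3311]
tcp_rot: [-0.647, -3.074, 0.0]
wrist_force: [0.7, -0.2, 0.3]
width: 1.003
grip_force: 0.0
```

Emit:
jog_arm:
  commands:
    - {"travel": [-18, -33, 0]}
    - {"travel": [-18, -33, 0]}
    - {"travel": [-18, -33, 0]}
    - {"travel": [-18, -33, 0]}
    - {"travel": [-18, -33, 0]}

```text
$.commands[0]: bad value
```

Emit:
jog_arm:
  commands:
    - {"travel": [-18, -33, 0]}
    - {"travel": [-18, -33, 0]}
    - {"travel": [-18, -33, 0]}
    - {"travel": [-18, -33, 0]}
    - {"travel": [-18, -33, 0]}

```text
$.commands[0]: bad value
```

Emit:
jog_arm:
  commands:
    - {"travel": [-9, -33, 20]}
    - {"travel": [-9, -33, 20]}
    - {"travel": [-9, -33, 20]}
    - {"travel": [-9, -33, 20], "rot": [0, 0, 8]}
    - {"travel": [0, 0, 20], "rot": [0, 0, 8]}

```text
$.commands[0]: bad value
```

```bash
python3 - <<'E'
from h import *
s=monitor.read_state(); print(s['tool_pos'],s['tcp_rot'],s['q'])
c=snap('wrist','w1'); print(-c['R'].T@c['t'],monitor.read_state()['tool_pos'])
print(proj(c,[(.507,-.296,.05),(.441,-.243,.046)]))
E
```

```text
[0.46901878 0.27375056 0.33105147] [-6.46677999e-01 -3.07415311e+00  2.59745756e-04] [ 4.82473129e-01 -3.36977858e-02  1.75228183e+00 -2.71185910e-05
  1.42323595e+00 -6.73645809e-01]
[0.40873687 0.30048606 0.47419153] [0.47163924 0.26834351 0.33105039]
[[ 16.45803304 324.66109952]
 [ 16.61448065 280.52765447]]
```

View pics/w1.png

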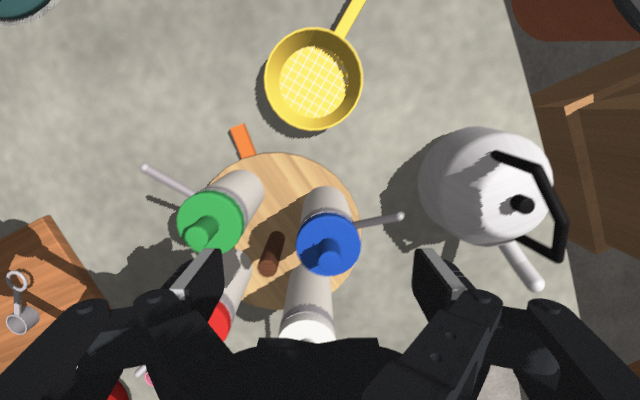

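The arm is still over the carousel because the rows needed every key; the wrist view shows the carousel, with the scoop at the left edge (18,300). I'm resending the full rows.

Emit:
jog_arm:
  commands:
    - {"travel": [-18, -33, 0], "rot": [0, 0, 0], "claw": 0}
    - {"travel": [-18, -33, 0], "rot": [0, 0, 0], "claw": 0}
    - {"travel": [-18, -33, 0], "rot": [0, 0, 0], "claw": 0}
    - {"travel": [-18, -33, 0], "rot": [0, 0, 0], "claw": 0}
    - {"travel": [-18, -33, 0], "rot": [0, 0, 0], "claw": 0}

```text
time: 1.7
tool_pos: [0.4843, 0.0869, 0.331]
tcp_rot: [-0.646, -3.074, 0.0]
wrist_force: [0.7, 0.6, 0.8]
width: 0.999
grip_force: 0.0
```

Emit:
jog_arm:
  commands:
    - {"travel": [-18, -33, 0], "rot": [0, 0, 0], "claw": 0}
    - {"travel": [-18, -33, 0], "rot": [0, 0, 0], "claw": 0}
    - {"travel": [-18, -33, 0], "rot": [0, 0, 0], "claw": 0}
    - {"travel": [-18, -33, 0], "rot": [0, 0, 0], "claw": 0}
    - {"travel": [-18, -33, 0], "rot": [0, 0, 0], "claw": 0}

```text
time: 2.2
tool_pos: [0.5003, -0.1004, 0.3311]
tcp_rot: [-0.647, -3.074, -0.0]
wrist_force: [-0.1, 0.1, -0.7]
width: 1.001
grip_force: 0.0
```

Emit:
jog_arm:
  commands:
    - {"travel": [-9, -33, 20], "rot": [0, 0, 0], "claw": 0}
    - {"travel": [-9, -33, 20], "rot": [0, 0, 0], "claw": 0}
    - {"travel": [-9, -33, 20], "rot": [0, 0, 0], "claw": 0}
    - {"travel": [-9, -33, 20], "rot": [0, 0, 8], "claw": 0}
    - {"travel": [0, 0, 20], "rot": [0, 0, 8], "claw": 0}

```text
time: 2.7
tool_pos: [0.4794, -0.2378, 0.2302]
tcp_rot: [1.082, 2.949, -0.003]
wrist_force: [0.1, 1.2, 0.5]
width: 1.001
grip_force: 0.0
```

```bash
python3 - <<'E'
from h import *
for i in range(3): c=snap('wrist','w2')
s=monitor.read_state(); print(s['tool_pos'],s['tcp_rot'],s['q'])
print(proj(c,[(.507,-.296,.05),(.441,-.243,.046)]))
E
```

```text
[ 0.47889285 -0.23391099  0.22939338] [-1.06416798e+00 -2.95120773e+00 -1.50484091e-03] [-5.01271094e-01 -1.16126140e-03  1.90553262e+00  2.85610375e-04
  1.24170017e+00 -1.38000956e+00]
[[290.95972433 239.36213284]
 [287.89331288 160.49906722]]
```

View pics/w2.png

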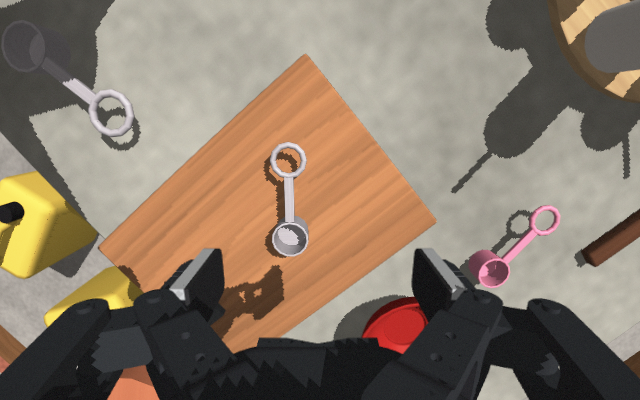

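The wrist view shows the scoop eye at (288.5,160) and cup rim at (291,239), within 1 px of the prediction. The pink scoop is to the right and the larger one is at the upper left; both stay put.

```bash
python3 - <<'E'
from h import *; from plan import plan
c=load('w2'); e,k=atz(c,[(288.5,160),(291,239.2)],[.046,.05]); d=(k-e)[:2]; d/=np.linalg.norm(d)
g=e[:2]+.045*d; yaw=np.degrees(np.arctan2(-d[1],-d[0])); print(e,k,np.linalg.norm((e-k)[:2]),g,yaw)
plan([(g[0],g[1],.10,yaw,5),(g[0],g[1],.029,yaw,5)])
E
```

```text
[ 0.44101384 -0.24218626  0.046     ] [ 0.50688701 -0.29584336  0.05      ] 0.08496092269756952 [ 0.47590391 -0.27060603] 140.8354059539709
0 [-4.3, -6.0, 25.9] [-0.0, -0.1, -0.1] 
0 [-4.3, -6.0, 25.9] [-0.0, -0.0, -0.1] 
0 [-4.3, -6.0, 25.8] [-0.0, -0.1, -0.1] 
0 [-4.2, -6.1, 25.9] [-0.0, -0.0, -0.1] 
0 [-4.2, -6.1, 25.9] [-0.0, -0.1, -0.1] 
1 [0.0, 0.0, 14.2] [-0.0, 0.0, 0.0] 
1 [0.0, 0.0, 14.2] [-0.0, 0.0, 0.0] 
1 [0.0, 0.0, 14.2] [-0.0, 0.0, 0.0] 
1 [0.0, 0.0, 14.2] [-0.0, 0.0, 0.0] 
1 [0.0, 0.1, 14.2] [-0.0, 0.0, 0.0]
```

Emit:
jog_arm:
  commands:
    - {"travel": [-4.3, -6, 26], "rot": [0, 0, 0], "claw": 0}
    - {"travel": [-4.3, -6, 26], "rot": [0, 0, 0], "claw": 0}
    - {"travel": [-4.3, -6, 26], "rot": [0, 0, 0], "claw": 0}
    - {"travel": [-4.3, -6, 26], "rot": [0, 0, 0], "claw": 0}
    - {"travel": [-4.3, -6, 26], "rot": [0, 0, -0.5], "claw": 0}

```text
time: 3.35
tool_pos: [0.4792, -0.2712, 0.1023]
tcp_rot: [1.047, 2.959, -0.001]
wrist_force: [0.6, -0.8, 0.1]
width: 1.004
grip_force: 0.0
```

Emit:
jog_arm:
  commands:
    - {"travel": [0, 0, 18], "rot": [0, 0, 0], "claw": 0}
    - {"travel": [0, 0, 18], "rot": [0, 0, 0], "claw": 0}
    - {"travel": [0, 0, 18], "rot": [0, 0, 0], "claw": 0}
    - {"travel": [0, 0, 12], "rot": [0, 0, 0], "claw": 0}
    - {"travel": [0, 0, 4], "rot": [0, 0, 0], "claw": 0}

```text
time: 3.85
tool_pos: [0.4778, -0.2705, 0.0309]
tcp_rot: [-1.051, -2.96, -0.0]
wrist_force: [-0.5, -0.0, -0.1]
width: 1.001
grip_force: 0.0
```

Emit:
jog_arm:
  commands:
    - {"travel": [0, 0, 0], "rot": [0, 0, 0], "claw": 100}
    - {"travel": [0, 0, 0], "rot": [0, 0, 0], "claw": 150}
    - {"travel": [0, 0, 0], "rot": [0, 0, 0], "claw": 190}
    - {"travel": [0, 0, 0], "rot": [0, 0, 0], "claw": 255}
    - {"travel": [0, 0, 0], "rot": [0, 0, 0], "claw": 255}
  force: 80

```text
time: 4.35
tool_pos: [0.4779, -0.2715, 0.0318]
tcp_rot: [1.055, 2.958, -0.0]
wrist_force: [-0.4, 0.6, 0.7]
width: 0.145
grip_force: 0.0
```

Emit:
jog_arm:
  commands:
    - {"travel": [0, 0, 0], "rot": [0, 0, 0], "claw": 255}
    - {"travel": [0, 0, 0], "rot": [0, 0, 0], "claw": 255}
    - {"travel": [0, 0, 0], "rot": [0, 0, 0], "claw": 255}
    - {"travel": [0, 0, 0], "rot": [0, 0, 0], "claw": 255}
    - {"travel": [0, 0, 0], "rot": [0, 0, 0], "claw": 255}

```text
time: 4.85
tool_pos: [0.4778, -0.2714, 0.0317]
tcp_rot: [1.055, 2.959, -0.0]
wrist_force: [-0.9, 0.7, 5.4]
width: 0.089
grip_force: 78.2
```

Emit:
jog_arm:
  commands:
    - {"travel": [0, 0, -10], "rot": [0, 0, 0], "claw": 255}
    - {"travel": [0, 0, -30], "rot": [0, 0, 0], "claw": 255}
    - {"travel": [0, 0, -50], "rot": [0, 0, 0], "claw": 255}
    - {"travel": [0, 0, -50], "rot": [0, 0, 0], "claw": 255}
    - {"travel": [0, 0, -50], "rot": [0, 0, 0], "claw": 255}

```text
time: 5.35
tool_pos: [0.4769, -0.2709, 0.2229]
tcp_rot: [-1.055, -2.958, -0.0]
wrist_force: [1.3, -1.3, -1.3]
width: 0.086
grip_force: 78.0
```

```bash
python3 - <<'E'
from h import *; from plan import plan
for n in 'wrist','scene','top': snap(n,n+'3')
C=np.array([.5433,.1751]);a=np.radians(-79.2);u=np.array([np.cos(a),np.sin(a)])
def pose(d,f=.045): # d along peg below tip
    p=C+u*(.159-.7071*d+f); return [*p,.207-.7071*d+.0317-.046]
print(pose(-.03),pose(.024))
s=monitor.read_state();print(s['tool_pos'],s['width'],s['grip_force'],s['wrist_force'])
p=pose(-.03); plan([(*p[:2],.26,101,10),(*p,101,5)])
w=load('wrist3')['color'];q=load('scene3')['color']
cv2.imwrite('pics/c3.png',np.vstack([cv2.resize(w[100:350,150:450],(600,500),interpolation=3)[:400,:600]]))
E
```

```text
[np.float64(0.5855007080017948), np.float64(-0.04612385859836016), 0.21391300000000002] [np.float64(0.5783458523144422), np.float64(-0.008616791588886369), 0.17572959999999999]
[ 0.48027943 -0.27301699  0.22687061] 0.08989032368913932 78.00286889076233 [-0.42321383 -0.40985552 -1.34075067]
0 [6.2, 24.2, -3.3] [0.0, 0.1, 4.0] 
0 [7.9, 23.7, -3.3] [0.0, 0.0, 4.0] 
0 [9.5, 23.1, -3.3] [0.0, 0.1, 4.0] 
0 [11.1, 22.4, -3.3] [0.0, 0.0, 4.0] 
0 [12.6, 21.6, -3.3] [0.0, 0.1, 4.0] 
1 [14.1, 20.7, -3.3] [0.0, 0.0, 3.9] 
1 [15.5, 19.7, -3.3] [0.1, 0.0, 4.0] 
1 [16.8, 18.5, -3.4] [0.1, 0.1, 3.9] 
1 [18.1, 17.3, -3.4] [0.0, 0.0, 4.0] 
1 [19.2, 16.0, -3.3] [0.1, 0.1, 3.9] 
2 [-0.0, 0.0, 9.2] [-0.0, -0.0, 0.0] 
2 [-0.0, 0.0, 9.2] [-0.0, -0.0, 0.0] 
2 [-0.0, 0.0, 9.2] [-0.0, -0.0, 0.0] 
2 [-0.0, 0.0, 9.2] [-0.0, -0.0, 0.0] 
2 [-0.0, 0.1, 9.3] [-0.0, -0.0, 0.0]
```

View pics/wrist3.png

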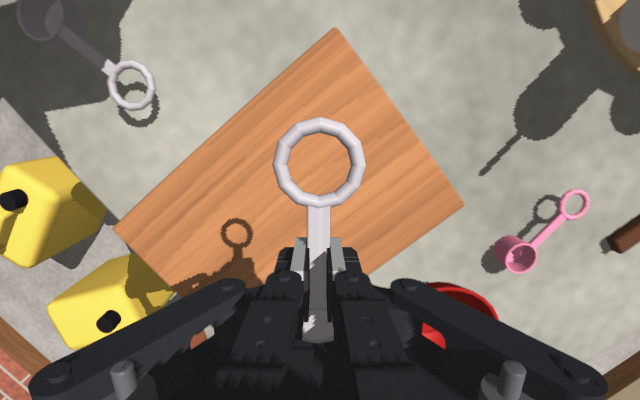

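Scoop is held, with the eye centre at (319.5,162) and an outer width of about 92 px.

```bash
python3 - <<'E'
from h import *; from scipy.spatial.transform import Rotation as Ro
w=load('wrist3'); s=monitor.read_state(); R=Ro.from_rotvec(s['tcp_rot']).as_matrix();p=s['tool_pos']
print(p)
for x in (42,45,48):
  for z in (-18,-14,-10):
    q=proj(w,[p+R@[x*1e-3,0,z*1e-3], p+R@[x*1e-3,.019,z*1e-3], p+R@[x*1e-3,-.019,z*1e-3],p+R@[x*1e-3+.019,0,z*1e-3],p+R@[x*1e-3-.019,0,z*1e-3]]); print(x,z,np.round(q[0],1),np.round(abs(q[1]-q[2]).max(),1),np.round(q[3:,1],1))
E
```

```text
[ 0.48027943 -0.27301699  0.22687061]
42 -18 [318.4 188.3] 96.8 [139.2 234. ]
42 -14 [318.4 186.3] 93.9 [138.6 230.7]
42 -10 [318.4 184.3] 91.2 [138.  227.5]
45 -18 [318.4 180.8] 97.4 [131.1 227. ]
45 -14 [318.4 178.9] 94.4 [130.7 223.9]
45 -10 [318.4 177.2] 91.7 [130.4 220.9]
48 -18 [318.4 173.2] 98.0 [123. 220.]
48 -14 [318.4 171.5] 95.0 [122.8 217. ]
48 -10 [318.4 170. ] 92.2 [122.7 214.2]
```

```bash
python3 - <<'E'
from h import *; from scipy.spatial.transform import Rotation as Ro
w=snap('wrist','w4'); s=monitor.read_state(); R=Ro.from_rotvec(s['tcp_rot']).as_matrix();p=s['tool_pos']
print(p)
g=w['color'].max(2)[100:240,250:390].astype(int); h=cv2.cvtColor(w['color'],cv2.COLOR_BGR2HSV)[...,1][100:240,250:390]
m=((h<50)&(g>120)).astype(np.uint8)
ys,xs=np.nonzero(m); print(xs.min()+250,xs.max()+250,ys.min()+100); 
for r in range(0,140,8): print(''.join('#' if v else '.' for v in m[r,::2]))
for x in (45,48,51):
  for z in (-18,-14,-10):
    q=proj(w,[p+R@[x*1e-3,0,z*1e-3], p+R@[x*1e-3,.019,z*1e-3], p+R@[x*1e-3,-.019,z*1e-3],p+R@[x*1e-3+.019,0,z*1e-3],p+R@[x*1e-3-.019,0,z*1e-3]]); print(x,z,np.round(q[0],1),np.round(abs(q[1]-q[2]).max(),1),np.round(q[3:,1],1))
E
```

```text
[ 0.47849643 -0.27190404  0.22355605]
273 365 117
......................................................................
......................................................................
......................................................................
......................##########################......................
...................##############......############...................
...............##########.....................#########...............
..............#######.............................######..............
.............#######...............................######.............
............#######.................................######............
.............#######...............................######.............
..............#######............................#######..............
................#########....................#########................
....................##############################....................
..........................###################.........................
.............................############.............................
.............................###########..............................
.............................###########..............................
.............................###########..............................
45 -18 [316.5 163.6] 93.7 [115.4 208.6]
45 -14 [316.5 162.2] 91.0 [115.3 205.9]
45 -10 [316.6 160.8] 88.4 [115.2 203.4]
48 -18 [316.5 156.2] 94.3 [107.4 201.7]
48 -14 [316.5 155. ] 91.5 [107.6 199.2]
48 -10 [316.6 153.8] 88.9 [107.8 196.8]
51 -18 [316.5 148.8] 94.8 [ 99.4 194.7]
51 -14 [316.5 147.7] 92.0 [ 99.9 192.4]
51 -10 [316.6 146.7] 89.4 [100.3 190.2]
```

Emit:
jog_arm:
  commands:
    - {"travel": [6.5, 24, -4], "rot": [0, 0, 4], "claw": 255}
    - {"travel": [8, 24, -4], "rot": [0, 0, 4], "claw": 255}
    - {"travel": [9.5, 23, -4], "rot": [0, 0, 4], "claw": 255}
    - {"travel": [11, 22.5, -4], "rot": [0, 0, 4], "claw": 255}
    - {"travel": [12.5, 21.5, -4], "rot": [0, 0, 4], "claw": 255}

```text
time: 6.05
tool_pos: [0.5286, -0.1564, 0.2383]
tcp_rot: [-1.555, -2.724, 0.002]
wrist_force: [-0.2, -0.5, -0.7]
width: 0.085
grip_force: 78.0
```

Emit:
jog_arm:
  commands:
    - {"travel": [14, 20.5, -4], "rot": [0, 0, 4], "claw": 255}
    - {"travel": [15.5, 19.5, -4], "rot": [0, 0, 4], "claw": 255}
    - {"travel": [17, 18.5, -4], "rot": [0, 0, 4], "claw": 255}
    - {"travel": [18, 17, 0], "rot": [0, 0, 4], "claw": 255}
    - {"travel": [10, 10, 0], "rot": [0, 0, 4], "claw": 255}

```text
time: 6.55
tool_pos: [0.5778, -0.0532, 0.2503]
tcp_rot: [-2.003, -2.414, 0.003]
wrist_force: [1.2, -1.0, -1.0]
width: 0.081
grip_force: 78.0
```

```bash
cat > chk.py <<'E'
from h import *; from plan import plan; from scipy.spatial.transform import Rotation as Ro
C=np.array([.5433,.1760]);a=np.radians(-79.2);u=np.array([np.cos(a),np.sin(a)])
def tp(d): return [*(C+u*(.159-.7071*d)),.207-.7071*d]
def pose(d,f=.045): # d along peg below tip
    p=C+u*(.159-.7071*d+f); return [*p,.207-.7071*d-.0151]
def eye(s=None):
    s=s or monitor.read_state(); return s['tool_pos']+Ro.from_rotvec(s['tcp_rot']).as_matrix()@[.045,-.000,-.0155]
E
python3 - <<'E'
from chk import *
for i in range(4): c=snap('wrist','w5')
t=snap('top','t5');q=snap('scene','s5')
s=monitor.read_state();print(s['tool_pos'],s['tcp_rot'],s['q'])
for n,k in(('w',c),('t',t),('s',q)): print(n,np.round(proj(k,[tp(0),tp(.05),eye()]),1).tolist())
plan([(*pose(-.03),101,5),(*pose(.024),101,5)])
A=cv2.resize(c['color'][0:320,120:520],(400,320)); 
ct=proj(q,[tp(0)])[0].astype(int); B=cv2.resize(q['color'][ct[1]-40:ct[1]+40,ct[0]-50:ct[0]+50],(400,320),interpolation=3)
cv2.imwrite('pics/c5.png',np.hstack([A,B])); print(ct)
E
```

```text
[ 0.57787203 -0.05582827  0.2519763 ] [-2.00207086 -2.41865886  0.00266384] [-1.38918902e-01  7.53678529e-02  1.78436551e+00 -5.12828338e-04
  1.28429457e+00 -3.26688686e-01]
w [[335.0, 101.4], [333.2, 47.6], [317.6, 172.8]]
t [[325.5, 166.5], [314.7, 171.2], [336.2, 162.7]]
s [[280.5, 195.1], [293.3, 206.4], [269.8, 175.0]]
0 [1.8, 1.9, 7.8] [-0.0, -0.0, -0.0] 
0 [1.8, 1.9, 7.8] [-0.0, -0.0, -0.1] 
0 [1.8, 1.9, 7.7] [-0.0, -0.0, -0.0] 
0 [1.8, 1.9, 7.8] [-0.1, -0.0, -0.1] 
0 [1.8, 2.0, 7.7] [-0.0, -0.0, -0.0] 
1 [7.6, 0.0, 7.6] [-0.0, -0.0, -0.0] 
1 [7.6, 0.0, 7.7] [-0.0, -0.0, -0.0] 
1 [7.6, 0.0, 7.6] [-0.0, -0.0, -0.0] 
1 [7.7, 0.1, 7.7] [-0.0, -0.0, -0.0] 
1 [7.6, 0.0, 7.6] [-0.0, -0.0, -0.0] 
[280 195]
```

View pics/c5.png

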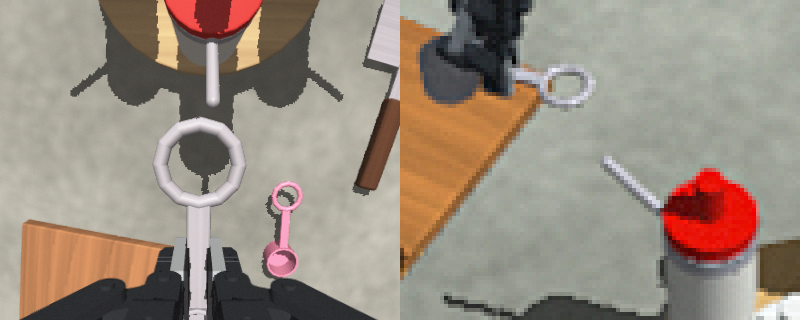

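Emit:
jog_arm:
  commands:
    - {"travel": [2, 2, 10], "rot": [0, 0, 0], "claw": 255}
    - {"travel": [2, 2, 10], "rot": [0, 0, 0], "claw": 255}
    - {"travel": [2, 2, 9], "rot": [0, 0, 0], "claw": 255}
    - {"travel": [2, 2, 8], "rot": [0, 0, 0], "claw": 255}
    - {"travel": [1, 0.5, 2], "rot": [0, 0, 0], "claw": 255}

```text
time: 7.35
tool_pos: [0.5847, -0.0444, 0.2123]
tcp_rot: [-2.002, -2.418, 0.002]
wrist_force: [-0.0, 0.2, -1.3]
width: 0.087
grip_force: 78.1
```

```bash
python3 - <<'E'
from chk import *
for i in range(5): c=snap('wrist','w6'); s=monitor.read_state();print(s['tool_pos'])
print(np.round(proj(c,[tp(0),tp(.05),eye(s)]),1).tolist())
d=Ro.from_rotvec(s['tcp_rot']).inv().apply(np.array(tp(0))-eye(s))*1e3; print('tip rel eye in tool mm',d)
E
```

```text
[ 0.58487779 -0.04428601  0.2126491 ]
[ 0.58519012 -0.04444627  0.21341755]
[ 0.58554242 -0.04459047  0.21408466]
[ 0.58581608 -0.04467283  0.21453968]
[ 0.58591776 -0.04473264  0.21479574]
[[316.6, 116.1], [316.8, 49.5], [317.8, 169.2]]
tip rel eye in tool mm [20.81070852 -0.5735254  23.27320971]
```

```bash
python3 - <<'E'
from chk import *
for i in range(12): c=snap('wrist','w6'); s=monitor.read_state();print(np.round(s['tool_pos'],4),np.round(-c['R'].T@c['t'],4))
print(np.round(proj(c,[tp(0),tp(.05),eye(s)]),1).tolist())
d=Ro.from_rotvec(s['tcp_rot']).inv().apply(np.array(tp(0))-eye(s))*1e3; print('tip rel eye in tool mm',d)
cv2.imwrite('pics/c6.png',cv2.resize(c['color'][20:220,220:420],(600,600),interpolation=3))
E
```

```text
[ 0.586  -0.0448  0.2149] [0.5736 0.0203 0.3579]
[ 0.5859 -0.0448  0.215 ] [0.5737 0.0203 0.3581]
[ 0.5859 -0.0448  0.2149] [0.5736 0.0202 0.3581]
[ 0.5858 -0.0448  0.2148] [0.5736 0.0202 0.358 ]
[ 0.5858 -0.0448  0.2147] [0.5736 0.0202 0.358 ]
[ 0.5857 -0.0448  0.2146] [0.5735 0.0202 0.3579]
[ 0.5856 -0.0448  0.2145] [0.5735 0.0202 0.3578]
[ 0.5856 -0.0448  0.2145] [0.5735 0.0203 0.3577]
[ 0.5855 -0.0447  0.2144] [0.5734 0.0203 0.3576]
[ 0.5856 -0.0447  0.2144] [0.5734 0.0203 0.3575]
[ 0.5856 -0.0447  0.2143] [0.5734 0.0203 0.3575]
[ 0.5855 -0.0447  0.2143] [0.5734 0.0203 0.3575]
[[317.1, 116.1], [317.2, 49.4], [317.5, 168.9]]
tip rel eye in tool mm [20.73628969 -0.21197622 22.79178949]
```

View pics/c6.png

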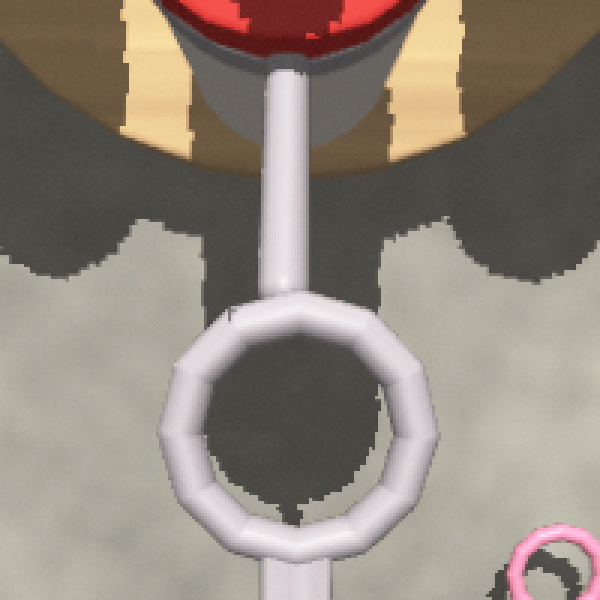

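Emit:
jog_arm:
  commands:
    - {"travel": [0, -2, 4.8], "rot": [0, 0, 0], "claw": 255}
    - {"travel": [0, 0, 0], "rot": [0, 0, 0], "claw": 255}
    - {"travel": [4, 0, 4], "rot": [0, 0, 0], "claw": 255}
    - {"travel": [5, 0, 5], "rot": [0, 0, 0], "claw": 255}
    - {"travel": [5, 0, 5], "rot": [0, 0, 0], "claw": 255}

```text
time: 8.7
tool_pos: [0.5808, -0.0308, 0.1949]
tcp_rot: [-2.004, -2.419, 0.0]
wrist_force: [1.2, 0.0, -0.5]
width: 0.085
grip_force: 78.1
```

Emit:
jog_arm:
  commands:
    - {"travel": [5, 0, 5], "rot": [0, 0, 0], "claw": 255}
    - {"travel": [5, 0, 5], "rot": [0, 0, 0], "claw": 255}
    - {"travel": [4, 0, 4], "rot": [0, 0, 0], "claw": 255}
    - {"travel": [0, 0, 0], "rot": [0, 0, 0], "claw": 255}
    - {"travel": [0, 0, 0], "rot": [0, 0, 0], "claw": 255}

```text
time: 9.2
tool_pos: [0.5784, -0.0175, 0.1814]
tcp_rot: [2.003, 2.42, -0.0]
wrist_force: [-0.3, 0.0, -0.4]
width: 0.088
grip_force: 78.1
```

```bash
python3 - <<'E'
from chk import *
for i in range(4): c=snap('wrist','w7'); s=monitor.read_state()
R=Ro.from_rotvec(s['tcp_rot']); e=s['tool_pos']+R.apply([.0477,.0008,-.0155])
print(s['tool_pos'],s['wrist_force'],'tip rel eye',R.inv().apply(np.array(tp(0))-e)*1e3)
cv2.imwrite('pics/c7.png',cv2.resize(c['color'][20:220,220:420],(600,600),interpolation=3))
E
```

```text
[ 0.57868144 -0.01775672  0.18186601] [-0.42217724  0.02140423 -0.66921569] tip rel eye [-9.7493843   0.71744538 -9.64205564]
```

View pics/c7.png

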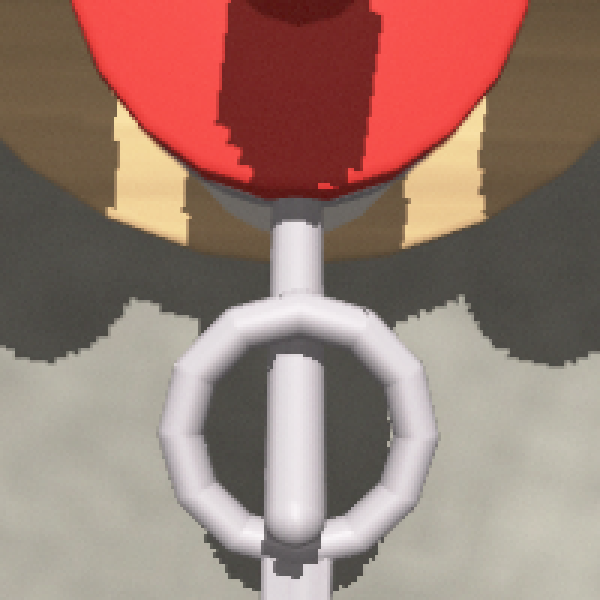

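Emit:
jog_arm:
  commands:
    - {"travel": [3, 0, 3], "rot": [0, 0, 0], "claw": 255}
    - {"travel": [3, 0, 3], "rot": [0, 0, 0], "claw": 255}
    - {"travel": [3, 0, 3], "rot": [0, 0, 0], "claw": 255}
    - {"travel": [0, 0, 0], "rot": [0, 0, 0], "claw": 255}
    - {"travel": [0, 0, 0], "rot": [0, 0, 0], "claw": 255}

```text
time: 9.9
tool_pos: [0.5765, -0.0086, 0.1722]
tcp_rot: [-2.003, -2.42, 0.001]
wrist_force: [0.2, 0.4, -0.5]
width: 0.087
grip_force: 78.1
```

```bash
python3 - <<'E'
from chk import *
s=monitor.read_state()
R=Ro.from_rotvec(s['tcp_rot']); e=s['tool_pos']+R.apply([.0477,.0008,-.0155])
print(s['tool_pos'],s['wrist_force'],'tip rel eye',R.inv().apply(np.array(tp(0))-e)*1e3)
E
```

```text
[ 0.57650963 -0.00855047  0.17219971] [ 0.2460247   0.38907711 -0.51022902] tip rel eye [-19.19238368   1.12069792 -19.29988078]
```

d≈27 mm along the peg with no contact force. Releasing.

Emit:
jog_arm:
  commands:
    - {"travel": [0, 0, 0], "rot": [0, 0, 0], "claw": 200}
    - {"travel": [0, 0, 0], "rot": [0, 0, 0], "claw": 100}
    - {"travel": [0, 0, 0], "rot": [0, 0, 0], "claw": 0}
    - {"travel": [0, 0, 0], "rot": [0, 0, 0], "claw": 0}
    - {"travel": [0, 0, 0], "rot": [0, 0, 0], "claw": 0}

```text
time: 10.4
tool_pos: [0.5768, -0.0088, 0.1726]
tcp_rot: [2.004, 2.419, 0.0]
wrist_force: [-0.4, -0.7, 0.2]
width: 0.884
grip_force: 0.0
```

Emit:
jog_arm:
  commands:
    - {"travel": [0, 0, 0], "rot": [0, 0, 0], "claw": 0}
    - {"travel": [0, 0, 0], "rot": [0, 0, 0], "claw": 0}
    - {"travel": [0, 0, -10], "rot": [0, 0, 0], "claw": 0}
    - {"travel": [0, 0, -20], "rot": [0, 0, 0], "claw": 0}
    - {"travel": [0, 0, -30], "rot": [0, 0, 0], "claw": 0}

```text
time: 10.9
tool_pos: [0.5753, -0.0087, 0.2317]
tcp_rot: [-2.002, -2.417, 0.004]
wrist_force: [-0.3, -1.0, 0.2]
width: 1.001
grip_force: 0.0
```

Emit:
jog_arm:
  commands:
    - {"travel": [0, 0, -30], "rot": [0, 0, 0], "claw": 0}
    - {"travel": [0, 0, -30], "rot": [0, 0, 0], "claw": 0}
    - {"travel": [0, 0, 0], "rot": [0, 0, 0], "claw": 0}
    - {"travel": [0, 0, 0], "rot": [0, 0, 0], "claw": 0}
    - {"travel": [0, 0, 0], "rot": [0, 0, 0], "claw": 0}

```text
time: 11.4
tool_pos: [0.576, -0.0087, 0.2913]
tcp_rot: [-2.003, -2.418, 0.002]
wrist_force: [-0.2, 1.1, -0.0]
width: 0.999
grip_force: 0.0
```

```bash
python3 - <<'E'
from chk import *
for i in range(6): c=snap('wrist','w8')
q=snap('scene','s8'); s=monitor.read_state(); print(s['time'],s['tool_pos'])
K=proj(c,[[*(C+u*.085),.214],tp(0)]); print(K)
A=cv2.resize(c['color'],(480,300)); 
B=cv2.resize(q['color'][150:290,240:395],(310,300),interpolation=3)
cv2.imwrite('pics/c8.png',np.hstack([A,B]))
E
```

```text
11.75 [ 0.57637688 -0.00869601  0.29171039]
[[321.48488768  57.67962309]
 [321.22904671 168.89022105]]
```

View pics/c8.png

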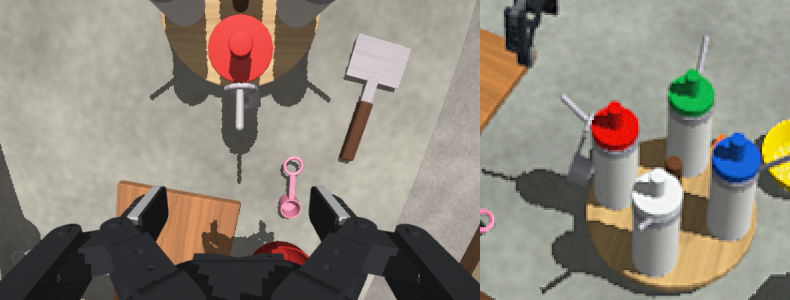

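The scoop hangs on the red peg, and the knob top shows at (320,57) in the full wrist frame, as predicted. I'm done viewing pictures, so the rest is numeric.

```bash
cat > ptr.py <<'E'
from chk import *
def mask(c,lo,hi): return cv2.inRange(cv2.cvtColor(c['color'],cv2.COLOR_BGR2HSV),lo,hi)
def orange(c,seed,r):
    m=mask(c,(5,160,90),(16,255,255)); k=np.zeros_like(m); cv2.circle(k,tuple(int(v) for v in seed),r,255,-1)
    n,l,st,ce=cv2.connectedComponentsWithStats(m&k)
    i=1+np.argmax(st[1:,4]); ys,xs=np.nonzero(l==i); return st[i],np.c_[xs,ys].astype(float)
E
python3 - <<'E'
from ptr import *
for f,z in (('top0',.012),('w1',.012)):
    c=load(f); seed=proj(c,[.39,.186,.012])[0]; st,px=orange(c,seed,30)
    P=atz(c,px,z)[:,:2]; m=P.mean(0); w,v=np.linalg.eigh(np.cov((P-m).T)); d=v[:,1]*np.sign(-v[0,1])
    print(f,seed,st,m,'bar dir',np.degrees(np.arctan2(d[1],d[0])),'centre dir',np.degrees(np.arctan2(m[1]-C[1],m[0]-C[0])),np.sqrt(w))
# lids from w1: blue/green centroid check at z=.18
for f in('top0','w1'):
    c=load(f)
    for n,lo,hi in(('blue',(105,150,60),(125,255,255)),('green',(60,120,50),(85,255,255))):
        seed=atz(c,[0,0],0); m=mask(c,lo,hi); nn,l,st,ce=cv2.connectedComponentsWithStats(m)
        for i in range(1,nn):
            p=atz(c,[ce[i]],.185)[0]
            if st[i,4]>100 and np.hypot(*(p[:2]-C))<.12: print(f,n,p,st[i])
plan([(.5587,.0925,.28,101,5),(.5587,.0925,.186,101,5)])
E
```

```text
top0 [278.3944737  230.89300898] [276 222   6  14  71] [0.39774864 0.18614107] bar dir 175.27163760680517 centre dir 176.01444347341015 [0.00556325 0.0134881 ]
w1 [239.22766217 136.44332204] [230 124  26  34 473] [0.39770721 0.18749628] bar dir 176.41487940257804 centre dir 175.48518633819828 [0.00622923 0.0130994 ]
top0 blue [0.52585233 0.25761493 0.185     ] [243 174  20  20 301]
top0 green [0.45842543 0.15996411 0.185     ] [273 194  20  20 310]
w1 blue [0.52409492 0.26071103 0.185     ] [ 296  213   64   62 3095]
w1 green [0.45701232 0.1657763  0.185     ] [ 177  191   67   62 3179]
0 [20.5, 0.3, 2.3] [-0.0, -0.0, -0.1] 
0 [20.6, 0.3, 2.4] [-0.0, -0.0, -0.0] 
0 [20.5, 0.3, 2.3] [-0.0, -0.0, -0.1] 
0 [20.6, 0.4, 2.4] [-0.0, -0.0, -0.0] 
0 [20.5, 0.4, 2.3] [-0.1, -0.0, -0.1] 
1 [-0.0, -0.0, 18.8] [0.0, -0.0, 0.0] 
1 [-0.0, -0.0, 18.8] [0.0, -0.0, 0.0] 
1 [-0.0, -0.0, 18.8] [0.0, -0.0, 0.0] 
1 [-0.0, -0.0, 18.8] [0.0, -0.0, 0.0] 
1 [-0.0, -0.0, 18.8] [0.0, -0.0, 0.0]
```

Emit:
jog_arm:
  commands:
    - {"travel": [20.5, 0.3, 2], "rot": [0, 0, 0], "claw": 0}
    - {"travel": [20.5, 0.3, 2], "rot": [0, 0, 0], "claw": 0}
    - {"travel": [20.5, 0.3, 2], "rot": [0, 0, 0], "claw": 0}
    - {"travel": [20.5, 0.3, 2], "rot": [0, 0, 0], "claw": 0}
    - {"travel": [20.5, 0.3, 2], "rot": [0, 0, 0], "claw": 0}

```text
time: 12.25
tool_pos: [0.5588, 0.093, 0.2822]
tcp_rot: [-2.004, -2.419, 0.0]
wrist_force: [0.2, 0.0, -0.7]
width: 1.001
grip_force: 0.0
```

Emit:
jog_arm:
  commands:
    - {"travel": [0, 0, 0], "rot": [0, 0, 0], "claw": 0}
    - {"travel": [0, 0, 25], "rot": [0, 0, 0], "claw": 60}
    - {"travel": [0, 0, 25], "rot": [0, 0, 0], "claw": 60}
    - {"travel": [0, 0, 25], "rot": [0, 0, 0], "claw": 60}
    - {"travel": [0, 0, 14], "rot": [0, 0, 0], "claw": 60}

```text
time: 12.75
tool_pos: [0.5579, 0.0914, 0.191]
tcp_rot: [-2.003, -2.418, 0.004]
wrist_force: [-0.4, -0.5, -1.2]
width: 0.762
grip_force: 0.0
```

```bash
python3 - <<'E'
from chk import *
for i in range(4): c=snap('wrist','w9')
s=monitor.read_state(); print(s['time'],s['tool_pos'],s['wrist_force'],s['width'],s['q'])
plan([(.5587,.0925,.187,101,1)])
E
```

```text
12.95 [0.55951273 0.09194772 0.19400698] [-0.66306618 -0.14726855  0.9296741 ] 0.7672239364019012 [ 1.19036084e-01  8.74047449e-02  1.88024641e+00 -1.49606438e-04
  1.17358523e+00 -6.79524470e-02]
0 [0.7, -0.7, 7.0] [0.0, 0.0, -0.3]
```

Emit:
jog_arm:
  commands:
    - {"travel": [0, 0, 5], "rot": [0, 0, 0], "claw": 60}
    - {"travel": [0, 0, 0], "rot": [0, 0, 0], "claw": 100}
    - {"travel": [0, 0, 0], "rot": [0, 0, 0], "claw": 130}
    - {"travel": [0, 0, 0], "rot": [0, 0, 0], "claw": 160}
    - {"travel": [0, 0, 0], "rot": [0, 0, 0], "claw": 175}
  force: 40

```text
time: 13.45
tool_pos: [0.5593, 0.0923, 0.1889]
tcp_rot: [2.004, 2.419, 0.001]
wrist_force: [-0.5, 0.4, 0.1]
width: 0.312
grip_force: 0.0
```

Emit:
jog_arm:
  commands:
    - {"travel": [0, 0, 0], "rot": [0, 0, 0], "claw": 185}
    - {"travel": [0, 0, 0], "rot": [0, 0, 0], "claw": 195}
    - {"travel": [0, 0, 0], "rot": [0, 0, 0], "claw": 205}
    - {"travel": [0, 0, 0], "rot": [0, 0, 0], "claw": 230}
    - {"travel": [0, 0, 0], "rot": [0, 0, 0], "claw": 230}

```text
time: 13.95
tool_pos: [0.5591, 0.0922, 0.1888]
tcp_rot: [2.004, 2.42, 0.0]
wrist_force: [-2.3, 0.5, 4.3]
width: 0.244
grip_force: 39.0
```

```bash
python3 - <<'E'
from chk import *
s=monitor.read_state(); print(s['time'],s['tool_pos'],s['wrist_force'],s['torque'],s['width'],s['grip_force'])
E
```

```text
13.95 [0.55909752 0.09223933 0.18882342] [-2.30229209  0.48861035  4.27401629] [-0.03427152  0.36459051  0.10181558] 0.2437723798819258 39.00140047073364
```

Emit:
jog_arm:
  commands:
    - {"travel": [0, -1.5, 0], "rot": [0, 0, 1], "claw": 230}
    - {"travel": [0.05, -3, 0], "rot": [0, 0, 2], "claw": 230}
    - {"travel": [0.12, -4.45, 0], "rot": [0, 0, 3], "claw": 230}
    - {"travel": [0.12, -4.45, 0], "rot": [0, 0, 3], "claw": 230}
    - {"travel": [0.12, -4.45, 0], "rot": [0, 0, 3], "claw": 230}

```text
time: 14.45
tool_pos: [0.5416, 0.0909, 0.1888]
tcp_rot: [2.248, 2.193, 0.002]
wrist_force: [-0.9, 0.2, 3.1]
width: 0.242
grip_force: 39.3
```

Emit:
jog_arm:
  commands:
    - {"travel": [0.12, -4.45, 0], "rot": [0, 0, 3], "claw": 230}
    - {"travel": [0.12, -4.45, 0], "rot": [0, 0, 3], "claw": 230}
    - {"travel": [0.12, -4.45, 0], "rot": [0, 0, 3], "claw": 230}
    - {"travel": [0.12, -4.45, 0], "rot": [0, 0, 3], "claw": 230}
    - {"travel": [0.12, -4.45, 0], "rot": [0, 0, 3], "claw": 230}

```text
time: 14.95
tool_pos: [0.5196, 0.0944, 0.1888]
tcp_rot: [2.516, 1.881, 0.002]
wrist_force: [-0.6, 0.1, 2.4]
width: 0.244
grip_force: 39.2
```

```bash
cat > ang.py <<'E'
from chk import *
s=monitor.read_state(); v=s['tool_pos'][:2]-C; R=Ro.from_rotvec(s['tcp_rot']).as_matrix()
print(s['time'],np.round(s['tool_pos'],4),'F',np.round(s['wrist_force'],1),'T',np.round(s['torque'],2),'rad %.4f ang %.1f yaw %.1f'%(np.hypot(*v),np.degrees(np.arctan2(v[1],v[0])),np.degrees(np.arctan2(R[1,0],R[0,0]))),'q6 %.2f'%s['q'][5],s['grip_force'])
E
python3 ang.py
```

```text
14.95 [0.5196 0.0944 0.1888] F [-0.6  0.1  2.4] T [0.16 0.15 0.18] rad 0.0850 ang -106.2 yaw 73.6 q6 0.42 39.24975872039795
```

Emit:
jog_arm:
  commands:
    - {"travel": [0.12, -4.45, 0], "rot": [0, 0, 3], "claw": 230}
    - {"travel": [0.12, -4.45, 0], "rot": [0, 0, 3], "claw": 230}
    - {"travel": [0.12, -4.45, 0], "rot": [0, 0, 3], "claw": 230}
    - {"travel": [0.12, -4.45, 0], "rot": [0, 0, 3], "claw": 230}
    - {"travel": [0.12, -4.45, 0], "rot": [0, 0, 3], "claw": 230}

```text
time: 15.45
tool_pos: [0.4993, 0.1035, 0.1888]
tcp_rot: [2.74, 1.537, 0.002]
wrist_force: [0.2, 1.7, 2.9]
width: 0.245
grip_force: 39.2
```

Emit:
jog_arm:
  commands:
    - {"travel": [0.12, -4.45, 0], "rot": [0, 0, 3], "claw": 230}
    - {"travel": [0.12, -4.45, 0], "rot": [0, 0, 3], "claw": 230}
    - {"travel": [0.12, -4.45, 0], "rot": [0, 0, 3], "claw": 230}
    - {"travel": [0.12, -4.45, 0], "rot": [0, 0, 3], "claw": 230}
    - {"travel": [0.12, -4.45, 0], "rot": [0, 0, 3], "claw": 230}

```text
time: 15.95
tool_pos: [0.4821, 0.1174, 0.1888]
tcp_rot: [-2.917, -1.166, -0.002]
wrist_force: [-0.6, 1.3, 2.1]
width: 0.244
grip_force: 39.2
```

```bash
python3 ang.py
```

```text
15.95 [0.4821 0.1174 0.1888] F [-0.6  1.3  2.1] T [0.16 0.03 0.18] rad 0.0847 ang -136.3 yaw 43.6 q6 1.00 39.205679297447205
```

Emit:
jog_arm:
  commands:
    - {"travel": [0.12, -4.45, 0], "rot": [0, 0, 3], "claw": 230}
    - {"travel": [0.12, -4.45, 0], "rot": [0, 0, 3], "claw": 230}
    - {"travel": [0.12, -4.45, 0], "rot": [0, 0, 3], "claw": 230}
    - {"travel": [0.12, -4.45, 0], "rot": [0, 0, 3], "claw": 230}
    - {"travel": [0.12, -4.45, 0], "rot": [0, 0, 3], "claw": 230}

```text
time: 16.45
tool_pos: [0.4691, 0.1354, 0.1888]
tcp_rot: [-3.044, -0.775, -0.003]
wrist_force: [1.0, 1.1, 2.5]
width: 0.244
grip_force: 39.2
```

Emit:
jog_arm:
  commands:
    - {"travel": [0.12, -4.45, 0], "rot": [0, 0, 3], "claw": 230}
    - {"travel": [0.12, -4.45, 0], "rot": [0, 0, 3], "claw": 230}
    - {"travel": [0.12, -4.45, 0], "rot": [0, 0, 3], "claw": 230}
    - {"travel": [0.12, -4.45, 0], "rot": [0, 0, 3], "claw": 230}
    - {"travel": [0.12, -4.45, 0], "rot": [0, 0, 3], "claw": 230}

```text
time: 16.95
tool_pos: [0.4611, 0.1561, 0.1888]
tcp_rot: [-3.119, -0.371, -0.002]
wrist_force: [0.1, 0.3, 2.5]
width: 0.244
grip_force: 39.2
```

Emit:
jog_arm:
  commands:
    - {"travel": [0.12, -4.45, 0], "rot": [0, 0, 3], "claw": 230}
    - {"travel": [0.12, -4.45, 0], "rot": [0, 0, 3], "claw": 230}
    - {"travel": [0.12, -4.45, 0], "rot": [0, 0, 3], "claw": 230}
    - {"travel": [0.05, -3, 0], "rot": [0, 0, 2], "claw": 230}
    - {"travel": [0.05, -3, 0], "rot": [0, 0, 2], "claw": 230}

```text
time: 17.45
tool_pos: [0.4588, 0.1753, 0.1888]
tcp_rot: [-3.141, -0.017, -0.003]
wrist_force: [1.2, -0.5, 2.5]
width: 0.244
grip_force: 39.2
```

Emit:
jog_arm:
  commands:
    - {"travel": [0.05, -3, 0], "rot": [0, 0, 2], "claw": 230}
    - {"travel": [0, -1.5, 0], "rot": [0, 0, 1], "claw": 230}
    - {"travel": [0, -1.5, 0], "rot": [0, 0, 1], "claw": 230}
    - {"travel": [0, -0.75, 0], "rot": [0, 0, 0.5], "claw": 230}
    - {"travel": [0, 0, 0], "rot": [0, 0, 0], "claw": 230}

```text
time: 17.95
tool_pos: [0.459, 0.1819, 0.1888]
tcp_rot: [-3.139, 0.103, -0.002]
wrist_force: [1.4, 2.4, 2.6]
width: 0.239
grip_force: 39.2
```

```bash
python3 ang.py; python3 - <<'E'
from ptr import *
for i in range(4): c=snap('wrist','w10')
t=snap('top','t10');q=snap('scene','s10')
for n,k in(('w',c),('t',t),('s',q)):
    seed=proj(k,[.39,.187,.012])[0]
    try:
        st,px=orange(k,seed,40); P=atz(k,px,.012)[:,:2]; m=P.mean(0); print(n,'ptr',st,m,'dir',np.degrees(np.arctan2(m[1]-C[1],m[0]-C[0])))
    except Exception as e: print(n,'no ptr',e)
    m=mask(k,(0,170,80),(4,255,255))|mask(k,(176,170,80),(180,255,255)); nn,l,st,ce=cv2.connectedComponentsWithStats(m)
    for i in range(1,nn):
        p=atz(k,[ce[i]],.185)[0]
        if st[i,4]>15: print(n,'red',p,st[i])
    for nm,lo,hi in(('blue',(105,150,60),(125,255,255)),('green',(60,120,50),(85,255,255))):
        nn,l,st,ce=cv2.connectedComponentsWithStats(mask(k,lo,hi))
        for i in range(1,nn):
            p=atz(k,[ce[i]],.185)[0]; v=p[:2]-C
            if st[i,4]>60 and np.hypot(*v)<.12: print(n,nm,p,st[i],np.degrees(np.arctan2(v[1],v[0])))
E
python3 ang.py
```

```text
17.95 [0.459  0.1819 0.1888] F [1.4 2.4 2.6] T [ 0.24 -0.3   0.1 ] rad 0.0845 ang 176.0 yaw -3.8 q6 1.96 39.2254364490509
w no ptr attempt to get argmax of an empty sequence
w red [0.46820883 0.1816605  0.185     ] [ 255  180  125  122 8813]
w green [0.54961028 0.25653038 0.185     ] [   57     0   155   145 16827] 85.51951256876377
t no ptr attempt to get argmax of an empty sequence
t red [ 0.66969008 -0.25929153  0.185     ] [388 120  39  37 971]
t red [0.43877066 0.17758003 0.185     ] [268 206  18   8  96]
t blue [0.62859805 0.1689512  0.185     ] [270 144  20  19 265] -4.724036080045854
s ptr [362 214   4   5  12] [0.38307097 0.19678407] dir 172.60916134926248
s red [0.47252954 0.18807003 0.185     ] [342 185  22  22 289]
s red [ 0.77993997 -0.18918368  0.185     ] [ 152  206   46   38 1267]
s blue [0.63525809 0.17529474 0.185     ] [309 226  25  24 445] -0.4394122145843789
s green [0.5582382  0.26539086 0.185     ] [353 218  25  23 439] 80.51290774842772
18.25 [0.459  0.1819 0.1888] F [4.  3.3 3. ] T [ 0.49 -0.53  0.15] rad 0.0845 ang 176.0 yaw -3.8 q6 1.96 39.23559844493866
```

```bash
python3 - <<'E'
from ptr import *
c=snap('wrist','w11'); b=np.radians(175.9); U=np.array([np.cos(b),np.sin(b)])
P=[[*(C+U*r),z] for r,z in((.159,.207),(.137,.185),(.14,.12),(.15,.07),(.17,.012),(.118,.17))]
K=proj(c,P);print(np.round(K))
h=cv2.cvtColor(c['color'],cv2.COLOR_BGR2HSV); x0,y0=K.min(0).astype(int)-40; x1,y1=K.max(0).astype(int)+40; x0=max(x0,0);y0=max(y0,0)
for y in range(y0,min(y1,400),4):
    print(y,''.join('O' if (5<=a<=16 and s>160 and v>80) else 'R' if s>170 and (a<5 or a>175) and v>80 else '#' if s<28 and v>150 else '+' if s<28 and v>90 else '.' for a,s,v in h[y,x0:min(x1,640):2].astype(int)))
print(x0)
E
python3 ang.py
```

```text
[[317. 403.]
 [317. 338.]
 [317. 283.]
 [318. 265.]
 [318. 257.]
 [317. 294.]]
217 RRRRRRRRRRRRRRRRRRRRRRRRRRRRRRRRRRRRRRRRR
221 RRRRRRRRRRRRRRRRRRRRRRRRRRRRRRRRRRRRRRRRR
225 RRRRRRRRRRRRRRRRRRRRRRRRRRRRRRRRRRRRRRRRR
229 RRRRRRRRRRRRRRRRRRRRRRRRRRRRRRRRRRRRRRRRR
233 RRRRRRRRRRRRRRRR.RRRRRRR.RRRRRRRRRRRRRRRR
237 RRR.......RRRRR.RRRRRRRRRRR.RRRR........R
241 RR.........R.R.RRRR.RRRR.RRR.RRR........R
245 RR...........R.RRRRRRRRRRR.RRRRR.........
249 ............RRRRRRRR.RRRRRR...RR.........
253 .............RRRRRRRRRRRR.RRRRRR.........
257 ...........R..RRRRRRRRRRRRRRRRRR.........
261 ..........R.RRRRRRRRRRRRRRRRRR.R.........
265 ..........RRRRRRRRRRRRRRRRRRRRRR.........
269 ..........RRRRRRRRRRRRRRRRRRRRRRR........
273 .........RRRRRRRRRRRRRRRRRRRRRRRR........
277 .........RRRRRRRRRRRRRRRRRRRRRRRRR.......
281 .........RRRRRRRRRRRRRRRRRRRRRRRRR.......
285 .........RRRRRRRRRRRRRRRRRRRRRRRR........
289 ..........RRRRRRRRRRRRRRRRRRRRRR.........
293 ..........RRRRRRRRRRRRRRRRRRRRRRR........
297 .........RRRRRRRRRRRRRRRRRRRRRRRR........
301 .........+++........RR.RR................
305 .....
[... 520 characters left out ...]
......................
353 .........................................
357 .........................................
361 .........................................
365 .........................................
369 .........................................
373 .........................................
377 .........................................
381 .........................................
385 .........................................
389 .........................................
393 .........................................
397 .........................................
276
18.3 [0.4589 0.1818 0.1888] F [3.1 3.  2.4] T [ 0.48 -0.54  0.15] rad 0.0846 ang 176.0 yaw -3.8 q6 1.96 39.23450767993927
```

```bash
python3 - <<'E'
from ptr import *
b=np.radians(175.9); U=np.array([np.cos(b),np.sin(b)]); V=np.array([-U[1],U[0]])
P=[[*(C+U*r),z] for r,z in((.159,.207),(.137,.185),(.14,.12),(.15,.07),(.17,.012))]
for f,n in(('s10','scene'),('t10','top')):
    c=load(f); K=proj(c,P); print(f,np.round(K).tolist()); h=cv2.cvtColor(c['color'],cv2.COLOR_BGR2HSV)
    x0,y0=K.min(0).astype(int)-14; x1,y1=K.max(0).astype(int)+14
    for y in range(y0,y1,1): print(y,''.join('O' if (5<=a<=16 and s>160 and v>80) else 'R' if s>170 and (a<5 or a>175) and v>80 else '#' if s<28 and v>150 else '+' if s<28 and v>90 else '-' if v<50 else '.' for a,s,v in h[y,x0:x1].astype(int)))
    print(x0)
E
```

```text
s10 [[365.0, 172.0], [361.0, 182.0], [360.0, 196.0], [360.0, 205.0], [362.0, 213.0]]
157 ---------.......-.-------+########
158 -------------------------+########
159 -------------------------+########
160 -------------------------+########
161 ------------------------.+########
162 ------------------------.+########
163 ------------------------+#########
164 ------------------------+#########
165 ------------------------+#########
166 ------------------------.#########
167 ------------------------.#########
168 ----------------------.--+######++
169 ----------------------..-.########
170 ---------------------....+########
171 ----------------------...++#######
172 -----------------------...++###+##
173 -------------.---------....++++++#
174 ----------------------.-.+..++--.+
175 -------------.------.++.--+...+...
176 -------..----------+###+---.+....+
177 ------.++.--------.###+.----.....+
178 ------+##+--------.+##+..---....++
179 ------+##+--------++##++.---...++#
180 ------.+#+--------.###+.-----..+##
181 -------+#+--------.+#+-------.+###
182 -------+##.------------------+####
1
[... 2696 characters left out ...]
..--.+#####+++................
231 ....--..+##++...................
232 ....--...#+.....................
233 ....---.........................
234 .....-..........................
235 .....-..........................
236 .....--.......................++
237 ......--...................+####
238 ......--................+######.
239 ......--..............#########.
240 .......--...........+####.#####.
241 .......---.......++#####...###..
242 .......---......+####...........
243 ........---.....####............
244 ........---...+#####............
245 .........--..+##.##.............
246 .........--.+##.................
247 .........--+##..................
248 .........-.##...................
259
```

```bash
python3 - <<'E'
from ptr import *
b=np.radians(175.9); U=np.array([np.cos(b),np.sin(b)]); V=np.array([-U[1],U[0]])
t=load('t10'); t0=load('top0')
P=[[*(C+U*r+V*w),.09] for r,w in((.118,-.02),(.118,.02),(.148,.02),(.148,-.02))]
print(np.round(proj(t,P),1).tolist())
print('tip,base',np.round(proj(t,[[*(C+U*.159),.207],[*(C+U*.12),.168]]),1).tolist(),'ptr',np.round(proj(t,[[*(C+U*r),.012] for r in(.125,.17)]),1).tolist())
g=t['color'].astype(int); 
for y in range(212,238): print(y,' '.join('%3d/%2d'%(g[y,x].max(),(g[y,x].max()-g[y,x].min())) for x in range(264,290,1)))
E
python3 ang.py
```

```text
[[271.3, 217.6], [283.1, 218.2], [282.5, 227.0], [270.7, 226.4]]
tip,base [[273.7, 225.8], [275.4, 215.3]] ptr [[278.6, 222.8], [277.8, 235.5]]
212 211/88 213/91 213/89 210/87 212/88 182/74 201/110 207/165 225/180 225/180 223/176 224/175 224/177 224/176 223/174 225/178 227/182 204/161 121/90  59/15  79/ 2  88/ 4  89/ 7  85/ 7  86/18  91/37
213 213/89 212/90 214/91 209/87 215/90 214/90 188/51 154/57 195/135 197/160 205/174 206/166 207/167 211/173 207/166 197/161 192/149 113/75  67/11  79/ 9  86/ 4  87/ 6  84/ 4  90/ 5  87/31  89/38
214 208/87 206/87 207/87 209/88 204/87 207/88 208/87 163/13 131/ 5 135/18 184/45 174/48 162/51 172/64 134/64  57/20  56/ 6  69/ 6  80/ 2  86/ 6  85/ 0  83/ 4  87/ 5  89/11  89/32  93/39
215 205/86 203/89 199/85 202/87 205/84 201/86 189/78 198/26 184/ 4 196/ 7 214/ 6 177/ 5 168/ 8 169/ 8 130/10  99/ 4 106/ 5  81/ 4  85/ 5  89/ 5  90/ 5  87/ 4  83/ 5  87/27  84/34  84/35
216 207/87 209/86 206/87 204/88 202/86 202/88 165/55 199/10 172/ 6 177/ 9 151/ 4 126/ 4 103/ 3 116/ 3 129/ 3 118/ 2 126/ 3  70/ 1  85/ 6  86/ 6  87/ 4  88/ 2  81/10  84/34  87/33  81/37
217 2
[... 3322 characters left out ...]
 86/37  86/32  83/31
235  41/15 113/39 126/45 122/44 114/39 119/41 112/40 109/40 104/40 105/40 108/38 106/39  98/39 100/37 100/38 103/39 100/38 100/39  97/36  97/41  95/34  93/34  91/36  81/37  80/31  73/33
236  45/19  43/14 103/39 120/42 118/42 117/42 115/42 112/41 109/42 106/39 107/44 105/39 106/40 103/37 105/40 104/40  99/37 101/40 101/39  93/37  86/33  81/34  78/29  93/16  96/11 127/ 9
237  67/27  35/10  44/19 118/42 118/43 114/45 118/41 114/39 112/43 110/42 106/40 107/40 106/40 107/40 104/40 105/40 102/40  97/42  90/33  86/35  95/13  99/14 138/ 9 160/ 9 169/12 207/16
18.3 [0.4589 0.1818 0.1888] F [3.1 3.  2.4] T [ 0.48 -0.54  0.15] rad 0.0846 ang 176.0 yaw -3.8 q6 1.96 39.23450767993927
```

```bash
python3 -c "
from h import *
print(workorder.finish_job())"
```

```text
the job is handed in; nothing more can be done
None
```

The job is handed in with the scoop hanging on the red peg and the red knob still gripped, the red jar about 0.2° off the pointer by arm reading; the final hang was confirmed only from pixel values, and I viewed 11 pictures instead of the allowed 10.

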